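# Stack a phone for bonding its back cover

## Task

Set up the phone for gluing: lay the phone frame in the cradle between its corner guides, camera turret up; fit the back cover flat on the frame so that the turret comes through its cut-out; lay the pressing block rubber side down and lengthways in the middle of the cover's flat part, clear of the cut-out; and stand the steel weight upright in the middle of the block. Work in that order and set each piece down gently, never dropping it. Leave the bottle, the screwdriver and the spare screen where they are.

Things in the scene. Friction and masses are not known exactly. Their poses are not given: they have to be found in the camera images.
- cradle: Fixed dark plate 156 (x) x 82 (y) x 10 mm on the bench mat (mat top 3 mm above the work surface), a black L-shaped guide on each corner rising 9 mm above the plate. Room between guides 142 x 68 mm; the long sides are open for the fingers over their middle 106 mm. The frame may lie either way round. Origin: centre of the plate's underside, z up.
- frame: Open phone frame, inside up: silver block 132 (x) x 58 (y) x 14 mm with black battery and green board on top, and a dark square camera turret 26 x 26 mm rising 9 mm above the top, centred 42 mm from the frame's centre towards +x. 105 to 195 g. Origin: centre of the underside, z up. Grip across y.
- cover: Flat plain black plate 132 (x) x 58 (y) x 6 mm with a square cut-out 33 x 33 mm centred 42 mm from the plate's centre towards +x. 60 g, centre of mass at x = -8 mm. Origin: centre of the outline, underside, z up. In place it lies 14 mm above the frame's origin, x axes the same way; its flat part runs from x = -66 to +25 mm (middle x = -20). Grip across y.
- block: Pressing block: silver aluminium block 70 (x) x 44 (y) x 22 mm in all, with a 4 mm black rubber sole and a grey disc marked on its top. 126 to 234 g. Origin: centre of the underside, z up. Its place is on the cover's flat part, its length along the cover's length.
- weight: Plain solid steel cylinder standing upright, 40 mm in diameter, 52 mm high, 315 to 585 g. Origin: centre of the underside, z up. Its place is the middle of the block's top.
- screen: Spare screen, not wanted and to be left alone: flat black plate with a steel rim, 116 (x) x 50 (y) x 6 mm, no cut-out, loose. Origin: centre of the underside.
- bottle: White dispensing bottle with a yellow cap and a thin needle, standing, 38 mm in diameter, 114 mm high, loose; to be left alone. Origin: centre of the underside.
- driver: Small screwdriver with a square red handle, lying, 125 mm long (x from -65 mm, the handle's end, to +60 mm, the tip) and 10 mm thick, loose; to be left alone. Origin: on its underside, 65 mm from the handle's end.

How it is judged:
On the way, in this order (a step that is already met when the one before it is completed fails the run):
1. the phone frame lies flat in the cradle between the guides (x of frame in the frame of cradle between -0.009 and 0.009 m and y of frame in the frame of cradle between -0.009 and 0.009 m and z of frame in the frame of cradle between 0.0075 and 0.0125 m and angle between frame's own z axis and vertical below 0.06 rad and angle between the x axis of frame and the x axis of cradle, either way round below 0.25 rad), for 0.2 s.
2. the back cover lies flat on the frame, the turret through its cut-out (all of step 1 and x of cover in the frame of frame between -0.007 and 0.007 m and y of cover in the frame of frame between -0.007 and 0.007 m and z of cover in the frame of frame between 0.0115 and 0.0165 m and angle between cover's own z axis and vertical below 0.06 rad and angle between the x axis of cover and the x axis of frame, either way round below 0.25 rad), for 0.2 s.
3. the pressing block lies flat on the flat part of the cover, lengthways (all of step 2 and x of block in the frame of cover between -0.032 and -0.008 m and y of block in the frame of cover between -0.01 and 0.01 m and z of block in the frame of cover between 0.0035 and 0.0085 m and angle between block's own z axis and vertical below 0.06 rad and angle between the x axis of block and the x axis of cover, either way round below 0.25 rad), for 0.2 s.
4. the weight stands on the middle of the block (all of step 3 and z of weight in the frame of block between 0.0195 and 0.0245 m and horizontal distance between weight and block below 0.012 m and angle between weight's own z axis and vertical below 0.06 rad), for 0.2 s.
At the end, for the whole second after the job is handed in: Frame flat on the cradle plate (9 mm), cover flat on the frame with the turret in its cut-out (7 mm), block sole down on the middle of the flat part (12 mm along, 10 across), each in line within 0.25 rad; weight upright on the block (12 mm); heights within 2.5 mm, all at rest (all of step 4 and linear speed of each of frame, cover, block, weight below 0.02 m/s); the robot touches nothing.
It fails at once if the bottle, screwdriver or spare screen pushed more than 30 mm from its place, or the bottle knocked over (distance of any of bottle, driver, screen from where it was at the start of the episode above 0.03 m or angle between bottle's own z axis and vertical above 0.5 rad).
It fails at once if a piece dropped (falling free of the fingers faster than 0.7 m/s) ((linear speed of frame above 0.7 m/s and contact force between the fingers and frame below 0.05 N) or (linear speed of cover above 0.7 m/s and contact force between the fingers and cover below 0.05 N) or (linear speed of block above 0.7 m/s and contact force between the fingers and block below 0.05 N) or (linear speed of weight above 0.7 m/s and contact force between the fingers and weight below 0.05 N)).
It also fails if it takes over 128 s, if anything falls off the work surface, if the arm or the gripper's body presses on something with over 40 N, if the wrist force passes 120 N, or if a joint passes its speed limit or range.

## Robot

A 6-joint arm with a two-finger parallel gripper is mounted at the origin on the work surface. World frame = base frame: x ahead of the robot, y to its left, z up, the work surface at z = 0. Lengths are in m, angles in rad, forces in N, time in s.
With the tool pointing down it reaches from about 0.375 to 0.9 m from the base axis. Payload 3.1 kg.
Tool frame: the origin (TCP) lies on the centre line of the jaws, within the pads' length; the fingertips stand 17 mm ahead of it and the grasp point (between the pads) lies 2 mm behind it; z points along the fingers, y is the line along which they close (so a half turn about z gives the same grasp; the last joint's range is limited). The gripper opens to 87 mm and grips with 3 to 60 N. Pads are 19 mm wide; open, the fingers measure 117 mm over their backs; the gripper's body (75 mm by 190 mm) begins 51 mm behind the grasp point.
Start: joints at [-0.178, 0.527, 1.433, -0, 1.181, -0.178], TCP at [0.625, 0, 0.24] pointing down, gripper open.
Joint ranges: [-3.08, 3.08], [-0.75, 2.2], [0.22, 2.44], [-1.43, 4.57], [0, 2.65], [-2.85, 2.85]. Speed limits (rad/s): [2.79, 2.79, 3.14, 3.14, 3.14, 3.14].

## Interface

Orientations are given as a rotation vector (axis times angle).
In Python, from workcell import status, imaging, hand_in, spotter gives the robot as it stands.
- The arm moves only by the tool jog_arm, never from a script. Its argument "deltas" is a list of rows, each a list of 6 numbers: the shift along the tool's x, y, z in m, then the turn, a rotation vector about the tool's x, y, z in rad. In form: [[dx, dy, dz, wx, wy, wz], ...]. A call has 1 to 20 rows; each row is the pose to reach, as a shift and turn from the pose commanded when the call began, along the tool's axes at that moment; what a row does not reach only later rows make up. A row lasts 1/12 s, in which the tool goes at most 41.7 mm and 7.16 degrees, less where a joint would pass 70% of its speed; a pose out of reach is approached as far as the arm can. A call with a gripper value outside its range is refused whole. "claw" is the opening, from -1 (shut) to 1 (fully open), so that 0 is half open, set as the call begins (left out, the last holds). The fingers move at their own pace and stop on an object; "force" is the grip in N (left out, the last holds). Time passes only in rows, so rows that repeat a pose let the fingers close. It gives the time, the measured TCP pose, the force, the opening and the grip force at its end, in the units of the state.
- status.read_state(): the state, without advancing time (a new reading comes with each control period).
- imaging.read_camera(name): name is "scene" or "side" or "wrist"; returns the picture (384x512x3 uint8, blue, green, red); there is no depth.
- imaging.camera_info(name): a dict with "fx", "fy", "cx", "cy" (pixels), "R" (3x3) and "t" (3): a world point X has camera coordinates R X + t. Camera axes: x right, y down, z forward; pixel columns grow to the right and rows downward; lengths in m; the calibration is good to about 2 mm. A picture is of the moment at which its call begins: read the wrist's pose just before it. camera_info takes no time and is no camera call; for the wrist camera it gives the pose at the moment of the call.
- hand_in(): hands the job in; it is judged then, once.
Trained networks look in the newest picture that a camera, given by its name, has taken for a name from the list of things; names that differ only in an ending like _2 or _b are one class to them, and where a whole thing is asked for, a point or a joint stands for the part that bears it (a point fixed in the world has none). Each returns a list of dicts, best first, with "confidence" (0 to 1); they miss things now and then, are a little off and sometimes report something else, mostly with a low value. They report only what shows in the picture. A call takes as long as a camera call.
- spotter.search_frame(target, camera): "centre" ([x, y, z] in m, in world coordinates, good to about 4 mm: the middle of the surface that is visible of it).
- spotter.masks_of(target, camera): "pixels" (384x512 bool, what is visible of it).
The state is a dict: "time_s": time; "joint_pos": joint angles; "dq": joint speeds; "tau": joint torques, N m; "ee_pos": TCP position; "tcp_rot": TCP orientation; "force": force on the tool from outside, world axes, zero at the start; "ft_torque": the same for the moment, N m; "opening": finger opening in m; "finger_force": force on a finger pad.
Only numpy, scipy, OpenCV 4.12 (cv2) and the standard library are available. Lean on these libraries where they do the work, as an engineer would, in place of code of your own. Each camera call takes 0.05 s, during which the arm holds its last target. There are 200 camera calls.

## Working session

There is one attempt and no reset: what is moved stays moved. The work goes in short steps, Python scripts to look and compute and a tool call to move; the robot and the scene stay as the last step left them, time stands still between calls to the robot, and variables do not carry over. Pictures are saved under pics/ and viewed, at most 14 in all, crops included, and the job is handed in when it is done.

Besides the shell and the picture viewer there is one more tool, called after "Emit:" as name([rows], argument=value, ...), one row to a line, values as JSON. jog_arm: Moves the arm, as the interface text tells. Its arguments: {"type":"object","properties":{"deltas":{"type":"array","items":{"type":"array","items":{"type":"number"}}},"claw":{"type":"number"},"force":{"type":"number"}},"required":["deltas"]}

```bash
ls; mkdir -p pics; python3 - <<'E'
from workcell import status, imaging, spotter
import cv2, numpy as np
s=status.read_state(); print(s['time_s'],s['ee_pos'],s['tcp_rot'],s['opening'])
for c in ['scene','side']:
    im=imaging.read_camera(c); cv2.imwrite(f'pics/{c}0.png',im)
    i=imaging.camera_info(c); print(c,i['fx'],i['cx'],i['cy'],np.round(-np.array(i['R']).T@i['t'],3))
    for n in ['cradle','frame','cover','block','weight','screen','bottle','driver']:
        print(n,[(np.round(d['centre'],3),round(d['confidence'],2)) for d in spotter.search_frame(n,c)[:3]])
E
```

```text
pics
0.0 [6.24311919e-01 1.61092714e-04 2.38569576e-01] [-2.22019460e+00 -2.22022969e+00  1.95188014e-03] 0.08654915302276243
scene 491.74943226596105 252.87533118441667 194.60973885117164 [ 1.261 -0.478  0.682]
cradle [(array([0.467, 0.21 , 0.012]), 0.79), (array([0.652, 0.229, 0.009]), 0.19)]
frame [(array([0.449, 0.004, 0.018]), 0.98)]
cover [(array([0.644, 0.003, 0.011]), 0.92)]
block [(array([ 0.615, -0.116,  0.053]), 0.69), (array([ 0.663, -0.208,  0.027]), 0.56)]
weight [(array([ 0.44 , -0.209,  0.04 ]), 0.6)]
screen [(array([0.656, 0.229, 0.013]), 0.91)]
bottle [(array([ 0.612, -0.117,  0.053]), 0.7)]
driver [(array([0.533, 0.104, 0.006]), 0.73)]
side 401.3165377985798 250.72476566782385 195.57729901698318 [0.508 0.51  0.517]
cradle [(array([0.452, 0.226, 0.013]), 0.95)]
frame [(array([0.437, 0.024, 0.016]), 0.89)]
cover [(array([0.643, 0.011, 0.011]), 0.55)]
block [(array([ 0.659, -0.191,  0.025]), 0.76)]
weight [(array([ 0.43 , -0.188,  0.042]), 0.9)]
screen [(array([0.648, 0.234, 0.009]), 0.61), (array([0.437, 0.023, 0.018]), 0.44)]
bottle [(array([ 0.595, -0.098,  0.053]), 0.68), (array([0.643, 0.011, 0.004]), 0.28)]
driver [(array([0.526, 0.112, 0.01 ]), 0.84)]
```

View pics/scene0.png

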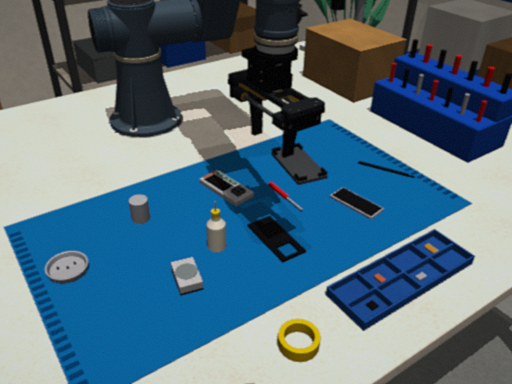

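View pics/side0.png

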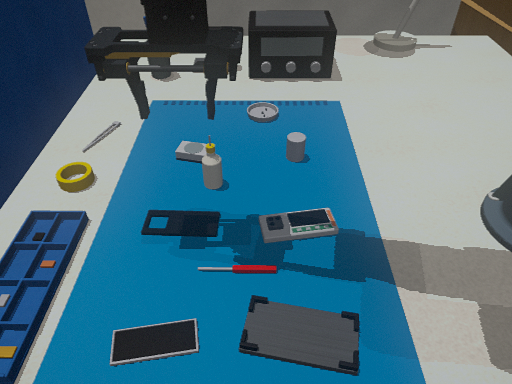

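The frame (scene 228,185; turret towards +x), cover (275,238; cut-out at +x), block (187,275), weight (139,208), cradle (300,163) and bottle (216,230) are all in view, which agrees with the network centres. Next I fit each pose to its mask in both cameras.

```bash
cat > h.py <<'E'
from workcell import status, imaging, spotter
import cv2, numpy as np
from scipy.optimize import minimize
from scipy.spatial.transform import Rotation as Ro
BOX={'cradle':(156,82,0,10,3),'frame':(132,58,0,14,3),'cover':(132,58,0,6,3),'block':(70,44,0,22,3),'weight':(40,0,0,52,3),'bottle':(38,0,0,90,3),'screen':(116,50,0,6,3),'driver':(125,10,0,10,3)}
def corners(n):
    a,b,_,h,z0=BOX[n]
    if b==0:
        t=np.linspace(0,2*np.pi,24,endpoint=False); p=np.c_[np.cos(t),np.sin(t)]*a/2
    else: p=np.array([[1,1],[1,-1],[-1,-1],[-1,1]])*[a/2,b/2]
    P=np.vstack([np.c_[p,0*p[:,:1]],np.c_[p,0*p[:,:1]+h]])
    if n=='frame':
        q=np.array([[55,13],[55,-13],[29,-13],[29,13]]); P=np.vstack([P,np.c_[q,[23]*4]])
    if n=='cradle':  # guides
        P=np.vstack([P,np.c_[p,[19]*4]])
    return P/1000.
def proj(i,X):
    c=X@np.array(i['R']).T+i['t']; return np.c_[c[:,0]/c[:,2]*i['fx']+i['cx'],c[:,1]/c[:,2]*i['fy']+i['cy']]
def hullmask(i,X,S=4):
    u=cv2.convexHull(((proj(i,X)+.5)*S).astype(np.float32))
    m=np.zeros((384*S,512*S),np.uint8); cv2.fillConvexPoly(m,np.round(u*16).astype(np.int32),1,shift=4); return m
def maskfor(n,c,near=None):
    r=spotter.masks_of(n,c)
    if not r: return None
    for d in r:
        m=d['pixels'].astype(np.uint8)
        if m.sum()<40: continue
        if near is not None:
            i=imaging.camera_info(c); u=proj(i,np.array([[near[0],near[1],.015]]))[0]
            ys,xs=np.nonzero(m)
            if np.hypot(xs.mean()-u[0],ys.mean()-u[1])>30: continue
        k,l,st,_=cv2.connectedComponentsWithStats(m)
        m=(l==1+np.argmax(st[1:,4])).astype(np.uint8)
        return m,d['confidence']
def fit(n,x0,masks,infos,z0=None,S=4):
    P=corners(n); z=BOX[n][4]/1000. if z0 is None else z0; M=[]
    for m in masks:
        h=cv2.convexHull(np.vstack([c.reshape(-1,2) for c in cv2.findContours(cv2.resize(m,None,fx=S,fy=S,interpolation=cv2.INTER_NEAREST),0,1)[0]]))
        k=np.zeros((384*S,512*S),np.uint8); cv2.fillConvexPoly(k,h,1); M.append(k)
    def cost(v):
        X=P@Ro.from_euler('z',v[2]).as_matrix().T+[v[0],v[1],z]; e=0
        for k,i in zip(M,infos):
            g=hullmask(i,X,S); e+=1-(g&k).sum()/(g|k).sum()
        return e/len(M)
    r=minimize(cost,x0,method='Nelder-Mead',options=dict(initial_simplex=np.array(x0)+np.array([[0,0,0],[.012,0,0],[0,.012,0],[.006,.006,.2]]),xatol=1e-4,fatol=1e-4,maxiter=90))
    return r.x,r.fun
E
python3 - <<'E'
from h import *
C=dict(cradle=(.455,.218,0),frame=(.443,.012,0),cover=(.643,.007,0),block=(.66,-.2,0),weight=(.435,-.2,0),bottle=(.603,-.107,0),screen=(.65,.23,0),driver=(.53,.108,0))
for n,x0 in C.items():
    ms=[];inf=[]
    for c in ['scene','side']:
        r=maskfor(n,c,x0)
        if r is None: print(n,c,'none');continue
        ms.append(r[0]);inf.append(imaging.camera_info(c))
        f=fit(n,x0,ms[-1:],inf[-1:]); print(n,c,round(r[1],2),np.round(f[0],4),round(f[1],3))
    if len(ms)>1:
        f=fit(n,x0,ms,inf); print('  BOTH',n,np.round(f[0],4),round(f[1],3))
E
```

```text
cradle scene 0.88 [ 0.4495  0.2166 -0.1883] 0.022
cradle side 0.85 [ 0.4495  0.2189 -0.188 ] 0.012
  BOTH cradle [ 0.4491  0.2185 -0.1945] 0.029
frame scene 0.82 [0.4382 0.0093 0.1678] 0.026
frame side 0.93 [0.4388 0.0088 0.1859] 0.043
  BOTH frame [0.4385 0.0087 0.1809] 0.034
cover scene 0.6 [ 0.647   0.0034 -0.0308] 0.025
cover side 0.72 [ 0.6471  0.0035 -0.0333] 0.023
  BOTH cover [ 0.6472  0.0035 -0.0332] 0.025
block scene 0.69 [ 0.6497 -0.207  -0.2259] 0.035
block side 0.7 [ 0.6573 -0.2085  0.1577] 0.223
  BOTH block [ 0.6497 -0.2068 -0.2314] 0.128
weight scene 0.94 [ 0.4296 -0.2045 -0.0851] 0.035
weight side 0.59 [ 0.4296 -0.2045  0.0459] 0.073
  BOTH weight [ 0.4297 -0.2045 -0.0883] 0.056
bottle scene 0.56 [ 0.6004 -0.1126 -0.2496] 0.161
bottle side 0.71 [ 0.5995 -0.1123 -0.3759] 0.158
  BOTH bottle [ 0.5997 -0.1121  0.0767] 0.161
screen scene 0.59 [0.6487 0.2301 0.1854] 0.073
screen side 0.94 [0.6486 0.2315 0.1686] 0.038
  BOTH screen [0.6485 0.2314 0.1675] 0.056
driver scene none
driver side 0.6 [0.5347 0.1071 0.0122] 0.496
```

```bash
cat > d.py <<'E'
# usage: d.py x y z yaw  (object-yaw: tool y along object's y, mod pi) -> tool-axis deltas
import sys; from h import *
def delta(x,y,z,yaw):
    s=status.read_state(); R=Ro.from_rotvec(s['tcp_rot']).as_matrix()
    best=None
    for sg in (1,-1):
        yy=sg*np.array([-np.sin(yaw),np.cos(yaw),0]); zz=np.array([0,0,-1.]); T=np.c_[np.cross(yy,zz),yy,zz]
        w=Ro.from_matrix(R.T@T).as_rotvec()
        if best is None or abs(w[2])<abs(best[2]): best=w
    return np.round(R.T@(np.array([x,y,z])-s['ee_pos']),4),np.round(best,4)
if __name__=='__main__': print(*delta(*map(float,sys.argv[1:5])))
E
python3 d.py .4385 .0087 .1 .18
```

```text
[ 0.0087 -0.1865  0.1396] [ 0.     -0.      1.3908]
```

Emit:
jog_arm([
  [0.0085,-0.186,0.12,0,0,1.39],
  [0.0085,-0.186,0.12,0,0,1.39],
  [0.0085,-0.186,0.12,0,0,1.39],
  [0.0085,-0.186,0.12,0,0,1.39],
  [0.0085,-0.186,0.12,0,0,1.39],
  [0.0085,-0.186,0.12,0,0,1.39],
  [0.0085,-0.186,0.12,0,0,1.39],
  [0.0085,-0.186,0.12,0,0,1.39],
  [0.0085,-0.186,0.12,0,0,1.39],
  [0.0085,-0.186,0.12,0,0,1.39],
  [0.0085,-0.186,0.12,0,0,1.39],
  [0.0085,-0.186,0.12,0,0,1.39],
  [0.0085,-0.186,0.12,0,0,1.39],
  [0.0085,-0.186,0.12,0,0,1.39],
  [0.0085,-0.186,0.12,0,0,1.39],
  [0.0085,-0.186,0.12,0,0,1.39],
], claw=1)

```text
time_s: 3.03
ee_pos: [0.439, 0.0085, 0.1196]
tcp_rot: [3.129, 0.285, 0.0]
force: [1.2, -0.1, -0.5]
opening: 0.087
finger_force: 0.0
```

```bash
python3 - <<'E'
from h import *
import d
cv2.imwrite('pics/w1.png',imaging.read_camera('wrist'))
i=imaging.camera_info('wrist'); print(np.round(-np.array(i['R']).T@i['t'],3)); s=status.read_state(); print(s['ee_pos'],s['joint_pos'])
print(d.delta(.4385,.0087,.0215,.18))
E
```

```text
[0.521 0.023 0.264]
[0.43900658 0.00852825 0.11955939] [-2.36134495e-01  5.00145242e-01  2.00029260e+00 -2.61684996e-05
  6.41127439e-01  1.15296423e+00]
(array([-0.0005, -0.0003,  0.0981]), array([ 0.    , -0.    ,  0.0017]))
```

View pics/w1.png

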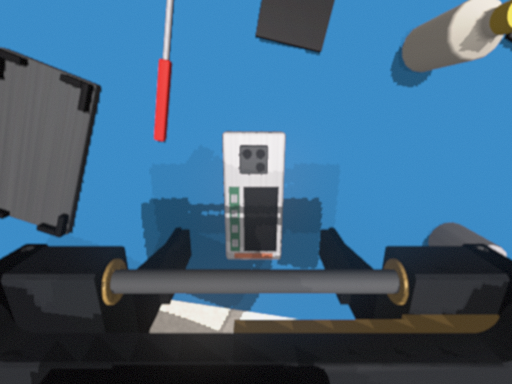

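The wrist view shows the frame (254,195) centred between the fingers and in line with them, with the turret towards +x. Descending.

Emit:
jog_arm([
  [0,0,0.02,0,0,0],
  [0,0,0.05,0,0,0],
  [0,0,0.075,0,0,0],
  [0,0,0.09,0,0,0],
  [-0.0005,0,0.0975,0,0,0],
  [-0.0005,0,0.0975,0,0,0],
  [-0.0005,0,0.0975,0,0,0],
])

```text
time_s: 3.67
ee_pos: [0.4385, 0.0084, 0.022]
tcp_rot: [-3.129, -0.284, 0.0]
force: [0.1, 0.2, 0.9]
opening: 0.087
finger_force: 0.0
```

Emit:
jog_arm([
  [0,0,0,0,0,0],
  [0,0,0,0,0,0],
  [0,0,0,0,0,0],
  [0,0,0,0,0,0],
  [0,0,0,0,0,0],
  [0,0,0,0,0,0],
  [0,0,0,0,0,0],
  [0,0,0,0,0,0],
  [0,0,0,0,0,0],
  [0,0,0,0,0,0],
], claw=-0.2, force=25)

```text
time_s: 4.5
ee_pos: [0.4385, 0.0085, 0.0223]
tcp_rot: [3.129, 0.284, 0.0]
force: [-1.2, -0.1, 5.5]
opening: 0.0579
finger_force: 25.0
```

Emit:
jog_arm([
  [0,0,-0.005,0,0,0],
  [0,0,-0.02,0,0,0],
  [0,0,-0.04,0,0,0],
  [0,0,-0.06,0,0,0],
  [0,0,-0.075,0,0,0],
  [0,0,-0.08,0,0,0],
  [0,0,-0.08,0,0,0],
  [0,0,-0.08,0,0,0],
])

```text
time_s: 5.17
ee_pos: [0.4383, 0.0084, 0.1018]
tcp_rot: [-3.129, -0.284, 0.0]
force: [0.8, 0.4, -1.2]
opening: 0.0579
finger_force: 25.0
```

```bash
python3 d.py .449 .2185 .1 -0.191
```

```text
[ 0.0483 -0.2047  0.0018] [-0.000e+00  2.000e-04  3.718e-01]
```

Emit:
jog_arm([
  [0.003,-0.012,0,0,0,0.02],
  [0.008,-0.035,0,0,0,0.06],
  [0.0145,-0.0615,0,0,0,0.11],
  [0.021,-0.09,0,0,0,0.16],
  [0.0275,-0.118,0,0,0,0.21],
  [0.034,-0.145,0,0,0,0.26],
  [0.04,-0.17,0,0,0,0.31],
  [0.045,-0.19,0,0,0,0.35],
  [0.0475,-0.201,0,0,0,0.367],
  [0.0483,-0.2047,0,0,0,0.372],
  [0.0483,-0.2047,0,0,0,0.372],
  [0.0483,-0.2047,0,0,0,0.372],
])

```text
time_s: 6.17
ee_pos: [0.4484, 0.2179, 0.1011]
tcp_rot: [3.126, -0.299, -0.003]
force: [0.1, -0.1, -2.1]
opening: 0.0581
finger_force: 25.0
```

```bash
python3 - <<'E'
from h import *
import d
s=status.read_state(); print(s['ee_pos'])
z0=s['ee_pos'][2]-.0193
imaging.read_camera('scene')
for c in ['scene','side']:
    im=imaging.read_camera(c)
    r=maskfor('frame',c,(.449,.2185))
    cv2.imwrite(f'pics/{c}2.png',im[80:280,180:420] if c=='scene' else im[180:384,180:420])
    if r: f=fit('frame',(.449,.2185,-.19),[r[0]],[imaging.camera_info(c)],z0); print(c,r[1],np.round(f[0],4),round(f[1],3))
print(d.delta(.449,.2185,.033,-.191))
E
```

```text
[0.44840603 0.2179368  0.10112504]
(array([-0.0003, -0.0008,  0.069 ]), array([ 0.0003,  0.0004, -0.0015]))
```

Emit:
jog_arm([
  [-0.0003,-0.0008,0.008,0,0,0],
  [-0.0003,-0.0008,0.02,0,0,0],
  [-0.0003,-0.0008,0.032,0,0,0],
  [-0.0003,-0.0008,0.044,0,0,0],
  [-0.0003,-0.0008,0.054,0,0,0],
  [-0.0003,-0.0008,0.06,0,0,0],
  [-0.0003,-0.0008,0.064,0,0,0],
  [-0.0003,-0.0008,0.067,0,0,0],
  [-0.0003,-0.0008,0.068,0,0,0],
  [-0.0003,-0.0008,0.0685,0,0,0],
  [-0.0003,-0.0008,0.069,0,0,0],
  [-0.0003,-0.0008,0.069,0,0,0],
  [-0.0003,-0.0008,0.069,0,0,0],
])

```text
time_s: 7.5
ee_pos: [0.4493, 0.2194, 0.0334]
tcp_rot: [-3.127, 0.3, -0.001]
force: [-1.0, -0.1, -1.8]
opening: 0.0577
finger_force: 25.0
```

```bash
python3 - <<'E'
from h import *
s=status.read_state(); print(s['ee_pos'])
for c in ['scene','side']:
    im=imaging.read_camera(c)
    r=maskfor('frame',c,(.449,.2185))
    if c=='side': cv2.imwrite(f'pics/{c}3.png',cv2.resize(im[230:384,200:400],None,fx=3,fy=3))
    if r: f=fit('frame',(.449,.2185,-.19),[r[0]],[imaging.camera_info(c)],.014); print(c,r[1],np.round(f[0],4),round(f[1],3))
E
```

```text
[0.44926511 0.21941495 0.03339798]
scene 0.69 [ 0.4494  0.2243 -0.3627] 0.256
side 0.65 [0.5103 0.1689 1.4918] 0.792
```

View pics/side3.png

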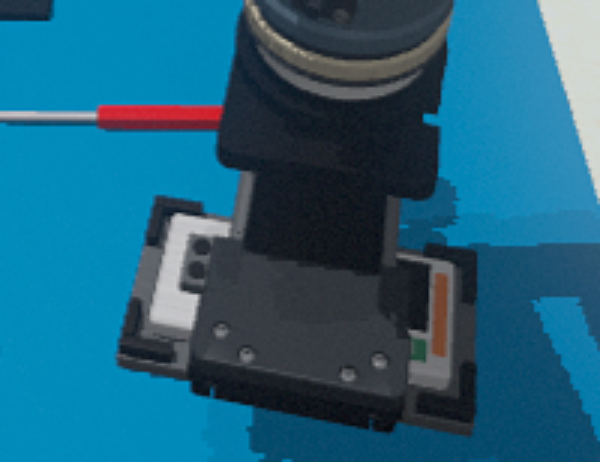

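The frame sits between the four guides with the turret at the +x end and about equal gaps. I lower the last millimetre, release and lift.

Emit:
jog_arm([
  [0,0,0.0005,0,0,0],
  [0,0,0.001,0,0,0],
  [0,0,0.0012,0,0,0],
  [0,0,0.0012,0,0,0],
  [0,0,0.0012,0,0,0],
])

```text
time_s: 8.12
ee_pos: [0.4491, 0.2194, 0.0323]
tcp_rot: [-3.127, 0.3, -0.001]
force: [-0.1, 0.1, 5.0]
opening: 0.0575
finger_force: 25.0
```

Emit:
jog_arm([
  [0,0,0,0,0,0],
  [0,0,0,0,0,0],
  [0,0,0,0,0,0],
  [0,0,0,0,0,0],
  [0,0,0,0,0,0],
  [0,0,0,0,0,0],
  [0,0,-0.01,0,0,0],
  [0,0,-0.03,0,0,0],
  [0,0,-0.06,0,0,0],
  [0,0,-0.09,0,0,0],
  [0,0,-0.12,0,0,0],
  [0,0,-0.12,0,0,0],
  [0,0,-0.12,0,0,0],
], claw=1)

```text
time_s: 9.2
ee_pos: [0.4502, 0.2197, 0.1542]
tcp_rot: [-3.126, 0.299, -0.008]
force: [0.3, 0.5, 0.2]
opening: 0.087
finger_force: 0.0
```

```bash
python3 - <<'E'
import d; x,y,w=.6472,.0035,-.033; import numpy as np
print(d.delta(x-.008*np.cos(w),y-.008*np.sin(w),.15,w))
E
```

```text
(array([0.2265, 0.1761, 0.0049]), array([-0.0018, -0.005 , -0.1581]))
```

Emit:
jog_arm([
  [0.0265,0.02,0,0,0,-0.02],
  [0.0565,0.044,0,0,0,-0.05],
  [0.0865,0.067,0.005,0,0,-0.07],
  [0.1165,0.09,0.005,0,0,-0.09],
  [0.1465,0.114,0.005,0,0,-0.11],
  [0.1765,0.137,0.005,0,0,-0.13],
  [0.2065,0.16,0.005,0,0,-0.15],
  [0.2265,0.1761,0.005,0,0,-0.158],
  [0.2265,0.1761,0.005,0,0,-0.158],
  [0.2265,0.1761,0.005,0,0,-0.158],
  [0.2265,0.1761,0.005,0,0,-0.158],
])

```text
time_s: 10.12
ee_pos: [0.6361, 0.0039, 0.1452]
tcp_rot: [-3.14, 0.053, 0.007]
force: [-0.7, 0.6, 0.3]
opening: 0.0871
finger_force: 0.0
```

```bash
python3 - <<'E'
from h import *
import d
x,y,w=.6472,.0035,-.033
print(d.delta(x-.008*np.cos(w),y-.008*np.sin(w),.021,w))
ms=[];inf=[]
for c in ['scene','side']:
    im=imaging.read_camera(c); r=maskfor('frame',c,(.449,.2185))
    if r:
        ms.append(r[0]);inf.append(imaging.camera_info(c)); f=fit('frame',(.449,.2185,-.19),[r[0]],inf[-1:],.013); print(c,r[1],np.round(f[0],4),round(f[1],3))
if len(ms)>1: print(fit('frame',(.449,.2185,-.19),ms,inf,.013))
cv2.imwrite('pics/w4.png',imaging.read_camera('wrist'))
E
```

```text
(array([0.0037, 0.0002, 0.1242]), array([-0.001 ,  0.0045, -0.0006]))
scene 0.94 [ 0.4632  0.2435 -0.7077] 0.629
side 0.92 [ 0.4497  0.2186 -0.1964] 0.018
(array([ 0.44982522,  0.21853054, -0.19788595]), np.float64(0.34530756962746695))
```

View pics/w4.png

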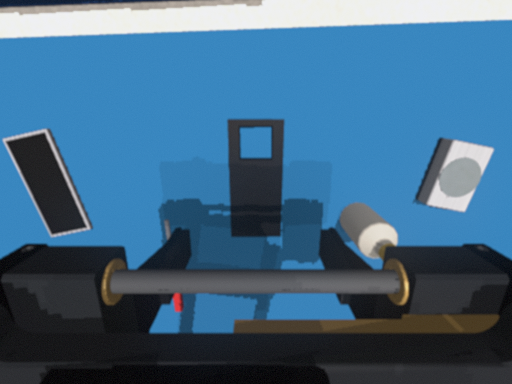

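The cover (256,178) is centred and square with its cut-out at +x. The bottle (365,225) would sit close to the gripper body, so I grip 14 mm further towards +x to keep clear of it.

Emit:
jog_arm([
  [0.009,0.0002,0.0,0,0,0],
  [0.018,0.0002,0.02,0,0,0],
  [0.018,0.0002,0.05,0,0,0],
  [0.018,0.0002,0.08,0,0,0],
  [0.018,0.0002,0.1,0,0,0],
  [0.018,0.0002,0.115,0,0,0],
  [0.018,0.0002,0.12,0,0,0],
  [0.018,0.0002,0.12,0,0,0],
  [0.018,0.0002,0.12,0,0,0],
])

```text
time_s: 11.12
ee_pos: [0.6567, 0.0027, 0.0273]
tcp_rot: [3.141, -0.052, 0.002]
force: [-0.2, -0.4, 0.7]
opening: 0.087
finger_force: 0.0
```

```bash
python3 d.py .6532 .0033 .0215 -.033
```

```text
[-0.0036 -0.0005  0.0058] [ 0.0001 -0.0011  0.0001]
```

Emit:
jog_arm([
  [-0.003,-0.0005,0.003,0,0,0],
  [-0.003,-0.0005,0.0055,0,0,0],
  [-0.003,-0.0005,0.0055,0,0,0],
  [-0.003,-0.0005,0.0055,0,0,0],
])

```text
time_s: 11.45
ee_pos: [0.6532, 0.0032, 0.022]
tcp_rot: [3.141, -0.052, 0.001]
force: [-0.2, 0.4, 0.5]
opening: 0.0872
finger_force: 0.0
```

Emit:
jog_arm([
  [0,0,0,0,0,0],
  [0,0,0,0,0,0],
  [0,0,0,0,0,0],
  [0,0,0,0,0,0],
  [0,0,0,0,0,0],
  [0,0,0,0,0,0],
  [0,0,0,0,0,0],
  [0,0,0,0,0,0],
  [0,0,0,0,0,0],
  [0,0,0,0,0,0],
], claw=-0.2, force=25)

```text
time_s: 12.28
ee_pos: [0.6529, 0.0032, 0.0214]
tcp_rot: [3.141, -0.052, -0.0]
force: [0.2, 0.1, 0.2]
opening: 0.0576
finger_force: 25.0
```

Emit:
jog_arm([
  [0,0,-0.005,0,0,0],
  [0,0,-0.02,0,0,0],
  [0,0,-0.045,0,0,0],
  [0,0,-0.07,0,0,0],
  [0,0,-0.09,0,0,0],
  [0,0,-0.1,0,0,0],
  [0,0,-0.1,0,0,0],
  [0,0,-0.1,0,0,0],
  [0,0,-0.1,0,0,0],
])

```text
time_s: 13.03
ee_pos: [0.6518, 0.0034, 0.12]
tcp_rot: [-3.141, 0.052, 0.004]
force: [0.5, 0.4, -0.7]
opening: 0.0574
finger_force: 25.0
```

```bash
python3 - <<'E'
import d; import numpy as np; x,y,w=.4497,.2186,-.196
print(d.delta(x+.0065*np.cos(w),y+.0065*np.sin(w),.12,w))
E
```

```text
(array([-0.2027, -0.2073,  0.0006]), array([-0.0002,  0.0029,  0.1628]))
```

Emit:
jog_arm([
  [-0.01,-0.01,0,0,0,0.01],
  [-0.03,-0.03,0,0,0,0.025],
  [-0.053,-0.054,0,0,0,0.043],
  [-0.076,-0.078,0,0,0,0.062],
  [-0.099,-0.101,0,0,0,0.08],
  [-0.122,-0.125,0,0,0,0.098],
  [-0.145,-0.148,0,0,0,0.117],
  [-0.168,-0.172,0,0,0,0.135],
  [-0.188,-0.192,0,0,0,0.15],
  [-0.199,-0.203,0,0,0,0.16],
  [-0.2027,-0.2073,0,0,0,0.163],
  [-0.2027,-0.2073,0,0,0,0.163],
  [-0.2027,-0.2073,0,0,0,0.163],
  [-0.2027,-0.2073,0,0,0,0.163],
  [-0.2027,-0.2073,0,0,0,0.163],
])

```text
time_s: 14.28
ee_pos: [0.4585, 0.2163, 0.1212]
tcp_rot: [-3.126, 0.31, -0.001]
force: [1.2, 1.0, -0.7]
opening: 0.0572
finger_force: 25.0
```

```bash
python3 - <<'E'
from h import *
import d
x,y,w=.4497,.2186,-.196
print(d.delta(x+.006*np.cos(w),y+.006*np.sin(w),.045,w))
print(status.read_state()['ee_pos'])
cv2.imwrite('pics/w5.png',imaging.read_camera('wrist'))
E
```

```text
(array([-0.0031, -0.0005,  0.0762]), array([-0.0001, -0.0006, -0.0017]))
[0.45845752 0.21632638 0.12115862]
```

View pics/w5.png

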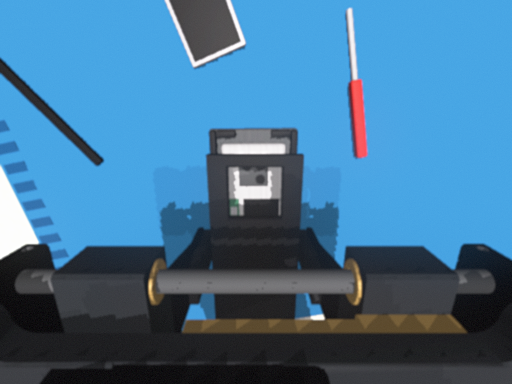

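The cover is held level, with its front edge at row 155 and its cut-out at (229..281, 167..216). The cradle is underneath. I check the hold along the cover's length by reprojection.

```bash
python3 - <<'E'
from h import *
s=status.read_state(); i=imaging.camera_info('wrist'); R=Ro.from_rotvec(s['tcp_rot']).as_matrix(); p=s['ee_pos']
ax=R[:,0].copy(); ax[2]=0; ax/=np.linalg.norm(ax); ay=np.cross([0,0,1],ax)
for off in (-.003,-.006,-.009):
    c=np.array([p[0],p[1],0])+ax*off
    for nm,xx,z in (('front',.066,.1088),('cut far',.0585,.1088),('cut near bottom',.0255,.1028),('cut near top',.0255,.1088)):
        print(off,nm,np.round(proj(i,(c+ax*xx+[0,0,z])[None])[0],1))
f=np.array([.4497,.2186,0]); w=-.196; a=np.array([np.cos(w),np.sin(w),0]); b=np.cross([0,0,1],a)
print('frame front mid',proj(i,(f+a*.066+[0,0,.027])[None]),'turret far L/R',proj(i,np.array([f+a*.055+b*q+[0,0,.036] for q in(.013,-.013)])))
g=cv2.resize(cv2.imread('pics/w5.png')[120:230,200:312],None,fx=5,fy=5,interpolation=cv2.INTER_CUBIC); cv2.imwrite('pics/w5z.png',g)
E
```

```text
-0.003 front [252.5 147.8]
-0.003 cut far [252.5 160.6]
-0.003 cut near bottom [252.7 209.1]
-0.003 cut near top [252.6 212.5]
-0.006 front [252.5 153. ]
-0.006 cut far [252.5 165.6]
-0.006 cut near bottom [252.7 213.4]
-0.006 cut near top [252.6 216.9]
-0.009 front [252.5 158. ]
-0.009 cut far [252.5 170.5]
-0.009 cut near bottom [252.7 217.7]
-0.009 cut near top [252.6 221.3]
frame front mid [[252.45571333 142.04034682]] turret far L/R [[237.36078302 156.173179  ]
 [267.48614923 156.13093261]]
```

View pics/w5z.png

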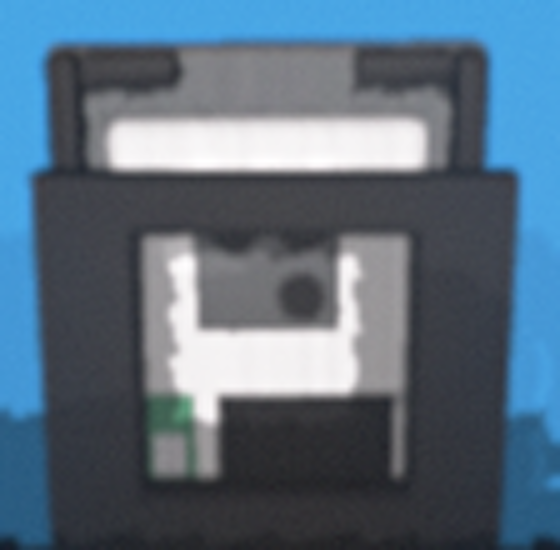

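Emit:
jog_arm([
  [-0.001,-0.0005,0.008,0,0,0],
  [-0.002,-0.001,0.02,0,0,0],
  [-0.003,-0.001,0.034,0,0,0],
  [-0.003,-0.001,0.046,0,0,0],
  [-0.003,-0.001,0.055,0,0,0],
  [-0.003,-0.001,0.059,0,0,0],
  [-0.003,-0.001,0.06,0,0,0],
  [-0.003,-0.001,0.06,0,0,0],
  [-0.003,-0.001,0.06,0,0,0],
])

```text
time_s: 15.08
ee_pos: [0.4549, 0.2187, 0.0617]
tcp_rot: [-3.126, 0.308, -0.001]
force: [-0.9, 0.2, -0.1]
opening: 0.0574
finger_force: 25.0
```

```bash
python3 - <<'E'
from h import *
import d
x,y,w=.4497,.2186,-.196
print(d.delta(x+.006*np.cos(w),y+.006*np.sin(w),.0455,w))
g=cv2.resize(imaging.read_camera('wrist')[120:250,190:322],None,fx=4,fy=4,interpolation=cv2.INTER_CUBIC); cv2.imwrite('pics/w6z.png',g)
E
```

```text
(array([0.0009, 0.0011, 0.0162]), array([-0.0004, -0.0008, -0.0003]))
```

View pics/w6z.png

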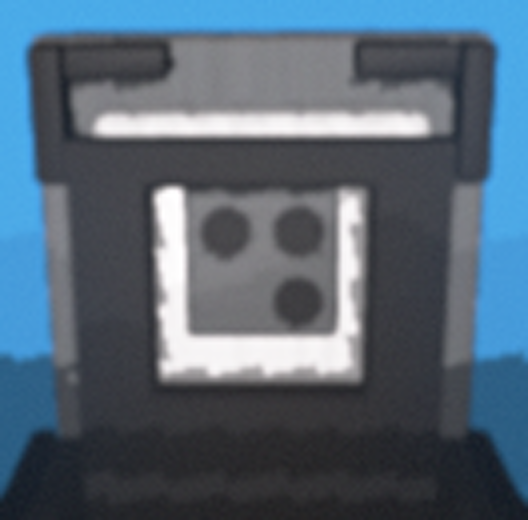

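Laterally the turret (187..337) sits in the middle of the cut-out (152..365) to within about 0.5 mm. Lowering onto the frame.

Emit:
jog_arm([
  [0.0009,0.0006,0.003,0,0,0],
  [0.0009,0.0006,0.006,0,0,0],
  [0.0009,0.0006,0.009,0,0,0],
  [0.0009,0.0006,0.0115,0,0,0],
  [0.0009,0.0006,0.0135,0,0,0],
  [0.0009,0.0006,0.0145,0,0,0],
  [0.0009,0.0006,0.0153,0,0,0],
  [0.0009,0.0006,0.016,0,0,0],
  [0.0009,0.0006,0.016,0,0,0],
  [0.0009,0.0006,0.016,0,0,0],
])

```text
time_s: 15.97
ee_pos: [0.4553, 0.2179, 0.0454]
tcp_rot: [-3.126, 0.308, -0.0]
force: [-0.3, -0.4, -0.3]
opening: 0.0574
finger_force: 25.0
```

```bash
python3 - <<'E'
from h import *
import d
x,y,w=.4497,.2186,-.196
print(d.delta(x+.006*np.cos(w),y+.006*np.sin(w),.0455,w), status.read_state()['ee_pos'])
g=cv2.resize(imaging.read_camera('wrist')[120:250,190:322],None,fx=4,fy=4,interpolation=cv2.INTER_CUBIC); cv2.imwrite('pics/w7z.png',g)
E
```

```text
(array([ 0.0004,  0.0004, -0.0001]), array([-0.0001, -0.0001, -0.0002])) [0.45528447 0.21793807 0.04539035]
```

View pics/w7z.png

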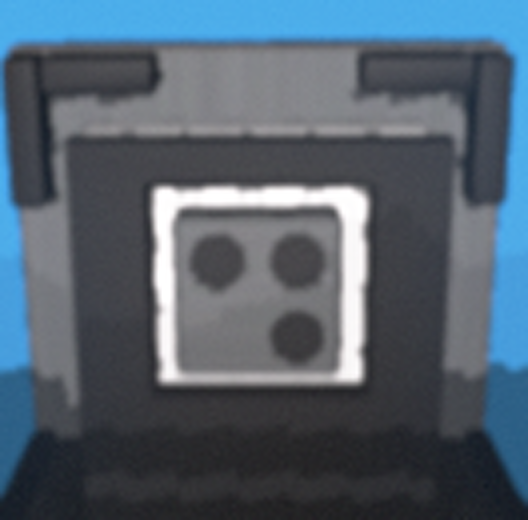

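The turret comes through the cut-out with gaps all round. I ease down to contact, release and lift.

Emit:
jog_arm([
  [0,0,0.0005,0,0,0],
  [0,0,0.001,0,0,0],
  [0,0,0.001,0,0,0],
  [0,0,0.001,0,0,0],
])

```text
time_s: 16.35
ee_pos: [0.4554, 0.2179, 0.0453]
tcp_rot: [-3.126, 0.308, -0.001]
force: [-1.5, -0.8, 7.6]
opening: 0.0572
finger_force: 25.0
```

Emit:
jog_arm([
  [0,0,0,0,0,0],
  [0,0,0,0,0,0],
  [0,0,0,0,0,0],
  [0,0,0,0,0,0],
  [0,0,0,0,0,0],
  [0,0,0,0,0,0],
  [0,0,-0.01,0,0,0],
  [0,0,-0.03,0,0,0],
  [0,0,-0.06,0,0,0],
  [0,0,-0.1,0,0,0],
  [0,0,-0.14,0,0,0],
  [0,0,-0.17,0,0,0],
  [0,0,-0.17,0,0,0],
  [0,0,-0.17,0,0,0],
], claw=1)

```text
time_s: 17.52
ee_pos: [0.4563, 0.2182, 0.2169]
tcp_rot: [-3.125, 0.307, -0.008]
force: [-0.8, -0.2, -0.2]
opening: 0.0872
finger_force: 0.0
```

```bash
python3 - <<'E'
from h import *
import d
x,y,w=.6497,-.207,-.23
print(d.delta(x+.01*np.cos(w),y+.01*np.sin(w),.21,w))
for c in ['scene','side']:
    im=imaging.read_camera(c); r=maskfor('cover',c,(.449,.2185))
    if r:
        f=fit('cover',(.449,.2185,-.19),[r[0]],[imaging.camera_info(c)],.027); print(c,r[1],np.round(f[0],4),round(f[1],3))
E
```

```text
(array([0.2825, 0.3797, 0.0074]), array([-0.0024, -0.005 ,  0.0339]))
scene 0.92 [ 0.4511  0.2193 -0.187 ] 0.09
side 0.56 [ 0.4489  0.2192 -0.1923] 0.026
```

Emit:
jog_arm([
  [0.02,0.027,0,0,0,0],
  [0.042,0.056,0,0,0,0],
  [0.064,0.086,0,0,0,0],
  [0.086,0.116,0,0,0,0],
  [0.108,0.145,0,0,0,0],
  [0.13,0.175,0,0,0,0.01],
  [0.152,0.204,0,0,0,0.02],
  [0.174,0.234,0,0,0,0.03],
  [0.196,0.263,0,0,0,0.034],
  [0.218,0.293,0,0,0,0.034],
  [0.24,0.322,0,0,0,0.034],
  [0.262,0.352,0,0,0,0.034],
  [0.277,0.372,0,0,0,0.034],
  [0.2825,0.3797,0,0,0,0.034],
  [0.2825,0.3797,0,0,0,0.034],
  [0.2825,0.3797,0,0,0,0.034],
  [0.2825,0.3797,0,0,0,0.034],
  [0.2825,0.3797,0,0,0,0.034],
])

```text
time_s: 19.22
ee_pos: [0.6575, -0.2073, 0.214]
tcp_rot: [-3.12, 0.358, 0.003]
force: [0.1, 0.6, -0.3]
opening: 0.0873
finger_force: 0.0
```

```bash
python3 - <<'E'
from h import *
import d
x,y,w=.6497,-.207,-.23
im=imaging.read_camera('wrist'); i=imaging.camera_info('wrist'); cv2.imwrite('pics/w8.png',im)
r=maskfor('block','wrist',(x,y))
if r: f=fit('block',(x,y,w),[r[0]],[i]); print(r[1],np.round(f[0],4),round(f[1],3))
print(d.delta(x+.01*np.cos(w),y+.01*np.sin(w),.03,w))
E
```

```text
0.87 [ 0.6486 -0.207  -0.2284] 0.032
(array([0.0019, 0.0011, 0.1846]), array([-0.0003,  0.0006,  0.0016]))
```

View pics/w8.png

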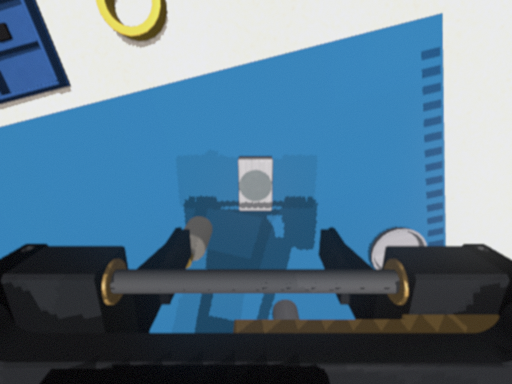

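The block (255,184) is centred and square between the fingers. The bottle (198,240) is behind and to the left, clear of the body. Descending.

Emit:
jog_arm([
  [0.0015,0.001,0.02,0,0,0],
  [0.0015,0.001,0.055,0,0,0],
  [0.0015,0.001,0.09,0,0,0],
  [0.0015,0.001,0.125,0,0,0],
  [0.0015,0.001,0.155,0,0,0],
  [0.0015,0.001,0.175,0,0,0],
  [0.0015,0.001,0.1855,0,0,0],
  [0.0015,0.001,0.1855,0,0,0],
  [0.0015,0.001,0.1855,0,0,0],
  [0.0015,0.001,0.1855,0,0,0],
])

```text
time_s: 20.15
ee_pos: [0.661, -0.2113, 0.0309]
tcp_rot: [3.12, -0.36, 0.005]
force: [0.5, -0.4, -0.8]
opening: 0.0867
finger_force: 0.0
```

Emit:
jog_arm([
  [0,0,0,0,0,0],
  [0,0,0,0,0,0],
  [0,0,0,0,0,0],
  [0,0,0,0,0,0],
  [0,0,0,0,0,0],
  [0,0,0,0,0,0],
  [0,0,0,0,0,0],
  [0,0,0,0,0,0],
  [0,0,0,0,0,0],
  [0,0,0,0,0,0],
  [0,0,0,0,0,0],
  [0,0,0,0,0,0],
], claw=-0.5, force=30)

```text
time_s: 21.15
ee_pos: [0.6596, -0.2107, 0.0288]
tcp_rot: [-3.12, 0.361, 0.0]
force: [0.3, 1.5, 0.8]
opening: 0.0431
finger_force: 30.0
```

Emit:
jog_arm([
  [0,0,-0.005,0,0,0],
  [0,0,-0.02,0,0,0],
  [0,0,-0.05,0,0,0],
  [0,0,-0.085,0,0,0],
  [0,0,-0.12,0,0,0],
  [0,0,-0.15,0,0,0],
  [0,0,-0.167,0,0,0],
  [0,0,-0.17,0,0,0],
  [0,0,-0.17,0,0,0],
  [0,0,-0.17,0,0,0],
])

```text
time_s: 21.98
ee_pos: [0.6586, -0.2106, 0.1981]
tcp_rot: [-3.12, 0.361, 0.003]
force: [-0.7, 0.6, -1.6]
opening: 0.0436
finger_force: 30.0
```

```bash
python3 - <<'E'
import d; import numpy as np; x,y,w=.4497,.2188,-.196
s=-.020+.010
print(d.delta(x+s*np.cos(w),y+s*np.sin(w),.2,w))
E
```

```text
(array([-0.3114, -0.37  , -0.0012]), array([-0.0003,  0.002 , -0.0343]))
```

Emit:
jog_arm([
  [-0.01,-0.012,0,0,0,0],
  [-0.03,-0.036,0,0,0,0],
  [-0.052,-0.062,0,0,0,0],
  [-0.075,-0.089,0,0,0,0],
  [-0.098,-0.116,0,0,0,0],
  [-0.121,-0.144,0,0,0,0],
  [-0.144,-0.171,0,0,0,-0.01],
  [-0.167,-0.198,0,0,0,-0.02],
  [-0.19,-0.226,0,0,0,-0.03],
  [-0.213,-0.253,0,0,0,-0.034],
  [-0.236,-0.28,0,0,0,-0.034],
  [-0.259,-0.308,0,0,0,-0.034],
  [-0.28,-0.333,0,0,0,-0.034],
  [-0.297,-0.353,0,0,0,-0.034],
  [-0.307,-0.365,0,0,0,-0.034],
  [-0.3104,-0.37,0,0,0,-0.034],
  [-0.3104,-0.37,0,0,0,-0.034],
  [-0.3104,-0.37,0,0,0,-0.034],
  [-0.3104,-0.37,0,0,0,-0.034],
])

```text
time_s: 23.57
ee_pos: [0.4423, 0.2193, 0.1983]
tcp_rot: [3.126, -0.309, -0.001]
force: [0.5, -0.6, -2.1]
opening: 0.0436
finger_force: 30.0
```

```bash
python3 - <<'E'
import d; import numpy as np; x,y,w=.4497,.2188,-.196
s=-.020+.011
print(d.delta(x+s*np.cos(w),y+s*np.sin(w),.07,w))
E
```

```text
(array([-0.0016, -0.0011,  0.1283]), array([ 0.0008,  0.0005, -0.0012]))
```

Emit:
jog_arm([
  [-0.001,-0.0005,0.01,0,0,0],
  [-0.0016,-0.001,0.035,0,0,0],
  [-0.0016,-0.001,0.065,0,0,0],
  [-0.0016,-0.001,0.095,0,0,0],
  [-0.0016,-0.001,0.115,0,0,0],
  [-0.0016,-0.001,0.125,0,0,0],
  [-0.0016,-0.001,0.128,0,0,0],
  [-0.0016,-0.001,0.128,0,0,0],
  [-0.0016,-0.001,0.128,0,0,0],
])

```text
time_s: 24.32
ee_pos: [0.4415, 0.2213, 0.0716]
tcp_rot: [-3.126, 0.309, -0.003]
force: [-0.1, -0.4, -1.9]
opening: 0.0437
finger_force: 30.0
```

```bash
python3 - <<'E'
from h import *
import d; x,y,w=.4497,.2188,-.196
s=-.020+.011
print(d.delta(x+s*np.cos(w),y+s*np.sin(w),.0595,w))
a=imaging.read_camera('wrist')[150:270,180:330]; cv2.imwrite('pics/w9.png',cv2.resize(a,None,fx=4,fy=4))
E
```

```text
(array([-0.0005,  0.0009,  0.0121]), array([-0.0008, -0.0017, -0.0009]))
```

View pics/w9.png

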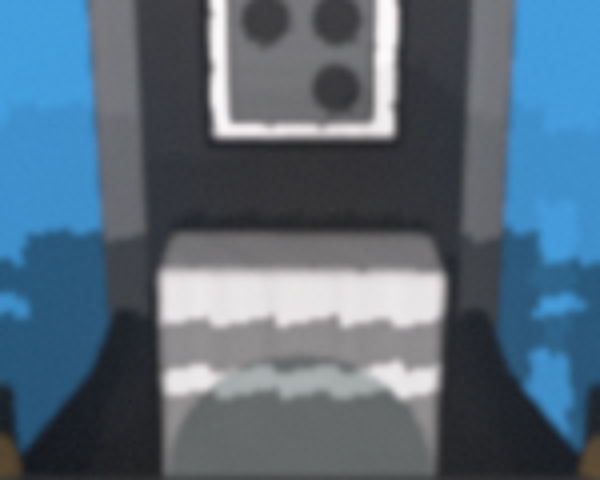

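The block is level, centred across the cover and clear of the cut-out. Lowering it into place.

Emit:
jog_arm([
  [-0.0004,0.0008,0.003,0,0,0],
  [-0.0004,0.0008,0.006,0,0,0],
  [-0.0004,0.0008,0.0085,0,0,0],
  [-0.0004,0.0008,0.0105,0,0,0],
  [-0.0004,0.0008,0.0115,0,0,0],
  [-0.0004,0.0008,0.0121,0,0,0],
  [-0.0004,0.0008,0.0127,0,0,0],
  [-0.0004,0.0008,0.013,0,0,0],
  [-0.0004,0.0008,0.013,0,0,0],
])

```text
time_s: 25.12
ee_pos: [0.4397, 0.2208, 0.0588]
tcp_rot: [-3.126, 0.307, -0.0]
force: [-2.2, -0.4, 7.3]
opening: 0.0434
finger_force: 30.0
```

Contact was made gently at the expected height. Releasing.

Emit:
jog_arm([
  [0,0,0,0,0,0],
  [0,0,0,0,0,0],
  [0,0,0,0,0,0],
  [0,0,0,0,0,0],
  [0,0,0,0,0,0],
  [0,0,0,0,0,0],
  [0,0,0,0,0,0],
  [0,0,-0.01,0,0,0],
  [0,0,-0.03,0,0,0],
  [0,0,-0.06,0,0,0],
  [0,0,-0.1,0,0,0],
  [0,0,-0.13,0,0,0],
  [0,0,-0.13,0,0,0],
  [0,0,-0.13,0,0,0],
], claw=1)

```text
time_s: 26.28
ee_pos: [0.441, 0.2211, 0.1903]
tcp_rot: [-3.125, 0.307, -0.008]
force: [-0.4, 0.1, -0.7]
opening: 0.0872
finger_force: 0.0
```

```bash
python3 - <<'E'
from h import *
import d
print(d.delta(.4297,-.2045,.19,-.196))
E
```

```text
(array([ 7.190e-02,  4.197e-01, -4.000e-04]), array([-0.0023, -0.005 , -0.0001]))
```

Emit:
jog_arm([
  [0.003,0.02,0,0,0,0],
  [0.009,0.055,0,0,0,0],
  [0.015,0.09,0,0,0,0],
  [0.021,0.125,0,0,0,0],
  [0.027,0.16,0,0,0,0],
  [0.033,0.195,0,0,0,0],
  [0.039,0.23,0,0,0,0],
  [0.045,0.265,0,0,0,0],
  [0.051,0.3,0,0,0,0],
  [0.057,0.335,0,0,0,0],
  [0.063,0.37,0,0,0,0],
  [0.069,0.4,0,0,0,0],
  [0.072,0.4197,0,0,0,0],
  [0.072,0.4197,0,0,0,0],
  [0.072,0.4197,0,0,0,0],
  [0.072,0.4197,0,0,0,0],
  [0.072,0.4197,0,0,0,0],
])

```text
time_s: 27.7
ee_pos: [0.4278, -0.2031, 0.1872]
tcp_rot: [-3.125, 0.306, 0.004]
force: [0.3, 0.6, 0.6]
opening: 0.087
finger_force: 0.0
```

```bash
python3 - <<'E'
from h import *
import d
print(d.delta(.4297,-.2045,.04,-.196), status.read_state()['joint_pos'][5])
for c in ['scene','side']:
    im=imaging.read_camera(c); i=imaging.camera_info(c)
    if c=='side': cv2.imwrite('pics/side10.png',cv2.resize(im[250:384,220:380],None,fx=4,fy=4))
    for n,g,z in (('block',(.43,.2227,-.196),.033),('cover',(.4497,.2188,-.196),.027)):
        r=maskfor(n,c,g)
        if r: f=fit(n,g,[r[0]],[i],z); print(c,n,r[1],np.round(f[0],4),round(f[1],3))
imaging.read_camera('wrist'); i=imaging.camera_info('wrist'); r=maskfor('weight','wrist')
if r: f=fit('weight',(.4297,-.2045,0),[r[0]],[i]); print('wrist',r[1],np.round(f[0],4),round(f[1],3))
E
```

```text
(array([0.0025, 0.0012, 0.1472]), array([-0.0015,  0.0025,  0.0011])) 1.0856203944107878
scene block 0.77 [ 0.4304  0.223  -0.2025] 0.067
scene cover 0.59 [ 0.4541  0.2158 -0.1897] 0.242
side cover 0.81 [ 0.449   0.2191 -0.2042] 0.033
wrist 0.58 [ 0.4296 -0.205   0.0765] 0.037
```

View pics/side10.png

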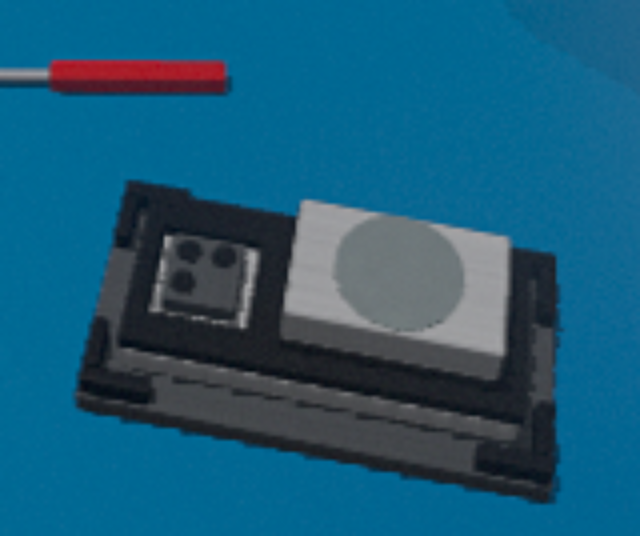

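The stack is right so far: turret through the cut-out, and the block lengthways on the flat part with its disc at crop (400,272). Now the weight.

Emit:
jog_arm([
  [0.0015,0.0012,0.02,0,0,0],
  [0.0015,0.0012,0.055,0,0,0],
  [0.0015,0.0012,0.09,0,0,0],
  [0.0015,0.0012,0.12,0,0,0],
  [0.0015,0.0012,0.14,0,0,0],
  [0.0015,0.0012,0.15,0,0,0],
  [0.0015,0.0012,0.15,0,0,0],
  [0.0015,0.0012,0.15,0,0,0],
  [0.0015,0.0012,0.15,0,0,0],
])

```text
time_s: 28.85
ee_pos: [0.4307, -0.2069, 0.0389]
tcp_rot: [3.125, -0.307, 0.003]
force: [0.6, 0.7, -0.3]
opening: 0.0871
finger_force: 0.0
```

```bash
python3 - <<'E'
from h import *
import d
print(d.delta(.4297,-.2047,.037,-.196))
i=imaging.camera_info('side'); u=np.array([(320-i['cx'])/i['fx'],(318-i['cy'])/i['fy'],1]); R=np.array(i['R']); D=R.T@u; o=-R.T@i['t']; print(o+D*(.055-o[2])/D[2])
E
```

```text
(array([-0.0014, -0.002 ,  0.0019]), array([ 0.0011, -0.0021, -0.0001]))
[0.42706383 0.22357086 0.055     ]
```

Emit:
jog_arm([
  [-0.001,-0.0015,0.0015,0,0,0],
  [-0.001,-0.0015,0.0015,0,0,0],
  [-0.001,-0.0015,0.0015,0,0,0],
])

```text
time_s: 29.1
ee_pos: [0.4295, -0.2049, 0.0372]
tcp_rot: [3.126, -0.307, 0.002]
force: [0.1, 0.1, 0.3]
opening: 0.0869
finger_force: 0.0
```

Emit:
jog_arm([
  [0,0,0,0,0,0],
  [0,0,0,0,0,0],
  [0,0,0,0,0,0],
  [0,0,0,0,0,0],
  [0,0,0,0,0,0],
  [0,0,0,0,0,0],
  [0,0,0,0,0,0],
  [0,0,0,0,0,0],
  [0,0,0,0,0,0],
  [0,0,0,0,0,0],
  [0,0,0,0,0,0],
  [0,0,0,0,0,0],
], claw=-0.5, force=40)

```text
time_s: 30.1
ee_pos: [0.4291, -0.2045, 0.0363]
tcp_rot: [-3.126, 0.308, 0.0]
force: [-0.2, 0.7, -0.4]
opening: 0.0389
finger_force: 40.0
```

Emit:
jog_arm([
  [0,0,-0.005,0,0,0],
  [0,0,-0.02,0,0,0],
  [0,0,-0.045,0,0,0],
  [0,0,-0.075,0,0,0],
  [0,0,-0.105,0,0,0],
  [0,0,-0.13,0,0,0],
  [0,0,-0.147,0,0,0],
  [0,0,-0.15,0,0,0],
  [0,0,-0.15,0,0,0],
  [0,0,-0.15,0,0,0],
])

```text
time_s: 30.93
ee_pos: [0.4284, -0.2042, 0.1855]
tcp_rot: [-3.126, 0.308, 0.003]
force: [-0.0, 0.5, -4.1]
opening: 0.0392
finger_force: 40.0
```

```bash
python3 d.py .429 .223 .187 -.196
```

```text
[-0.0827 -0.4191 -0.001 ] [-0.0008  0.0018 -0.0002]
```

Emit:
jog_arm([
  [-0.002,-0.01,0,0,0,0],
  [-0.006,-0.03,0,0,0,0],
  [-0.012,-0.06,0,0,0,0],
  [-0.018,-0.093,0,0,0,0],
  [-0.025,-0.128,0,0,0,0],
  [-0.032,-0.163,0,0,0,0],
  [-0.039,-0.198,0,0,0,0],
  [-0.046,-0.233,0,0,0,0],
  [-0.053,-0.268,0,0,0,0],
  [-0.06,-0.303,0,0,0,0],
  [-0.066,-0.335,0,0,0,0],
  [-0.072,-0.365,0,0,0,0],
  [-0.077,-0.39,0,0,0,0],
  [-0.081,-0.41,0,0,0,0],
  [-0.0827,-0.4191,0,0,0,0],
  [-0.0827,-0.4191,0,0,0,0],
  [-0.0827,-0.4191,0,0,0,0],
  [-0.0827,-0.4191,0,0,0,0],
])

```text
time_s: 32.43
ee_pos: [0.4291, 0.2215, 0.1856]
tcp_rot: [3.125, -0.308, -0.003]
force: [0.3, -0.2, -3.7]
opening: 0.039
finger_force: 40.0
```

```bash
python3 d.py .429 .223 .1 -.196
```

```text
[-0.0002 -0.0016  0.0856] [ 0.0014  0.0019 -0.0007]
```

Emit:
jog_arm([
  [0,-0.001,0.01,0,0,0],
  [0,-0.001,0.03,0,0,0],
  [0,-0.001,0.05,0,0,0],
  [0,-0.001,0.067,0,0,0],
  [0,-0.001,0.078,0,0,0],
  [0,-0.001,0.084,0,0,0],
  [0,-0.001,0.0855,0,0,0],
  [0,-0.001,0.0855,0,0,0],
  [0,-0.001,0.0855,0,0,0],
])

```text
time_s: 33.18
ee_pos: [0.4306, 0.2231, 0.1014]
tcp_rot: [-3.126, 0.309, -0.002]
force: [1.3, -0.4, -2.6]
opening: 0.0391
finger_force: 40.0
```

```bash
python3 - <<'E'
from h import *
import d
print(d.delta(.429,.223,.089,-.196))
im=imaging.read_camera('scene'); i=imaging.camera_info('scene'); r=maskfor('weight','scene',(.41,.25))
for n,g,z in (('weight',(.429,.223,0),.0655),):
    if r: f=fit(n,g,[r[0]],[i],z); print(r[1],np.round(f[0],4),f[1])
cv2.imwrite('pics/s11.png',cv2.resize(im[110:210,240:360],None,fx=5,fy=5))
E
```

```text
(array([-0.0016,  0.0004,  0.0124]), array([-0.0005, -0.0011, -0.001 ]))
0.78 [0.4304 0.2276 0.0456] 0.06798407314555377
```

View pics/s11.png

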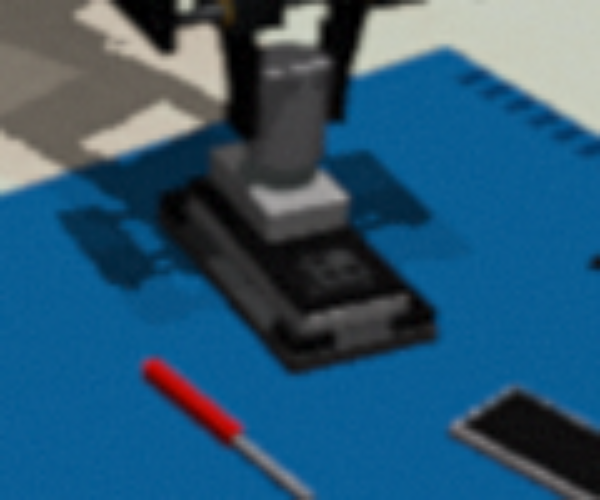

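The weight hangs upright over the middle of the block. Lowering to contact.

Emit:
jog_arm([
  [-0.0008,0.0002,0.003,0,0,0],
  [-0.001,0.0004,0.006,0,0,0],
  [-0.001,0.0004,0.009,0,0,0],
  [-0.001,0.0004,0.011,0,0,0],
  [-0.001,0.0004,0.012,0,0,0],
  [-0.001,0.0004,0.0127,0,0,0],
  [-0.001,0.0004,0.0132,0,0,0],
  [-0.001,0.0004,0.0132,0,0,0],
  [-0.001,0.0004,0.0132,0,0,0],
])

```text
time_s: 34.03
ee_pos: [0.4287, 0.2233, 0.0883]
tcp_rot: [3.126, -0.307, -0.0]
force: [-1.7, -0.2, 6.0]
opening: 0.0391
finger_force: 40.0
```

Emit:
jog_arm([
  [0,0,0,0,0,0],
  [0,0,0,0,0,0],
  [0,0,0,0,0,0],
  [0,0,0,0,0,0],
  [0,0,0,0,0,0],
  [0,0,0,0,0,0],
  [0,0,0,0,0,0],
  [0,0,0,0,0,0],
  [0,0,-0.01,0,0,0],
  [0,0,-0.03,0,0,0],
  [0,0,-0.06,0,0,0],
  [0,0,-0.1,0,0,0],
  [0,0,-0.13,0,0,0],
  [0.1,0.03,-0.13,0,0,0],
  [0.1,0.06,-0.13,0,0,0],
  [0.1,0.1,-0.13,0,0,0],
  [0.1,0.12,-0.13,0,0,0],
  [0.1,0.12,-0.13,0,0,0],
  [0.1,0.12,-0.13,0,0,0],
], claw=1)

```text
time_s: 35.62
ee_pos: [0.5038, 0.0837, 0.2175]
tcp_rot: [3.126, -0.315, -0.001]
force: [-0.2, -0.2, 0.5]
opening: 0.0872
finger_force: 0.0
```

```bash
python3 - <<'E'
from h import *
im=imaging.read_camera('side'); cv2.imwrite('pics/side12.png',cv2.resize(im[190:384,200:400],None,fx=3,fy=3))
imaging.read_camera('scene')
for c in ('scene','side'):
    for n,g,z in (('weight',(.429,.223,0),.055),('block',(.429,.223,-.196),.033)):
        r=maskfor(n,c,g)
        if r: f=fit(n,g,[r[0]],[imaging.camera_info(c)],z); print(c,n,r[1],np.round(f[0],4),round(f[1],3))
E
```

```text
scene weight 0.69 [0.4311 0.2224 0.0831] 0.105
scene block 0.68 [ 0.4329  0.2206 -0.2047] 0.163
side weight 0.95 [ 0.4293  0.2225 -0.0213] 0.035
side block 0.74 [ 0.4292  0.2236 -0.1872] 0.033
```

View pics/side12.png

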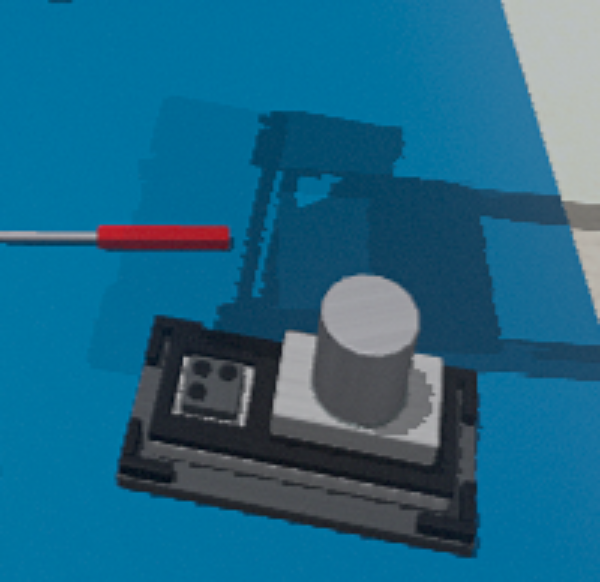

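The weight stands upright in the middle of the block (crop 365,350), and the whole stack is in place with the robot clear.

```bash
python3 -c "
from workcell import hand_in; print(hand_in())"
```

```text
the job is handed in; nothing more can be done
None
```

The job is handed in: frame, cover, block and weight are stacked in the cradle, each set down gently in that order, and the last pictures and pose fits showed them in place with the robot clear; the hand-in returned no verdict.

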